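# Press the bronze bushing into the microscope focus carrier

## Robot

A 7-joint arm with a two-finger parallel gripper is mounted at the origin on the work surface. World frame = base frame: x ahead of the robot, y to its left, z up, the work surface at z = 0. Lengths are in m, angles in rad, forces in N, time in s.
With the tool pointing down it reaches from about 0.425 to 0.925 m from the base axis. Payload 6.8 kg.
Tool frame: the origin (TCP) lies midway between the tips of the shut fingers; the grasp point (between the pads) lies 19 mm behind it; y points along the fingers, x is the direction in which the jaws open and shut, and the axes are right-handed (so a half turn about y gives the same grasp; the last joint's range is limited). The gripper opens to 85 mm and grips with 20 to 120 N. Pads are 22 mm wide; open, the fingers measure 114 mm over their backs; the gripper's body (76 mm by 85 mm) begins 54 mm behind the grasp point. The pads swing forward as they close: fully open they stand 13 mm farther back than shut.
Start: joints at [1.208, 0.477, 0.022, 1.555, -0.011, 1.109, -0.083], TCP at [0.17, -0.653, 0.231] pointing down, gripper open.
Joint ranges: [-2.96, 2.96], [-0.34, 2.1], [-1.41, 1.46], [0.24, 2.44], [-1.37, 4.51], [0.17, 1.92], [-2.96, 2.96]. Speed limits (rad/s): [2.39, 2.39, 3.14, 3.14, 3.14, 3.14, 3.14].

## Interface

Orientations are given as [roll, pitch, yaw] about the fixed x, y, z axes, in that order (R = Rz(yaw) Ry(pitch) Rx(roll)).
In Python, from cell import telemetry, cams, ctrl gives the robot as it stands.
- The arm moves only by the tool apply_moves, never from a script. Its argument "steps" is text: rows parted by semicolons, each of 5 numbers parted by spaces: the closure, from 0 (fully open) to 1 (shut), then the shift along the tool's x, y, z in cm, then the turn about the tool's y in degrees. In form: fingers dx dy dz turn; .... A call has 1 to 5 rows; each row is the pose to reach, as a shift and turn from the pose commanded when the call began, along the tool's axes at that moment; what a row does not reach only later rows make up. A row lasts 1/8 s, in which the tool goes at most 62.5 mm and 10.7 degrees, less where a joint would pass 70% of its speed; a pose out of reach is approached as far as the arm can. A call with a gripper value outside its range is refused whole. The fingers move at their own pace and stop on an object; "newtons" is the grip in N (left out, the last holds). Time passes only in rows, so rows that repeat a pose let the fingers close. It gives the time, the measured TCP pose, the force and the opening at its end, in the units of the state.
- telemetry.get_obs(): the state, without advancing time (a new reading comes with each control period).
- cams.read_camera(name): name is "scene" or "top" or "wrist"; returns a dict with "img" (400x640x3 uint8, red, green, blue), "range_z" (400x640 float32, m along the optical axis (not along the pixel's ray), 0 where there is no reading), "vfov" (degrees; the focal length in pixels is half the picture's height over the tangent of half this angle, whatever the lens; pixels are square), "cx", "cy" (the principal point, pixels), "R" (3x3) and "t" (3): a world point X has camera coordinates R X + t. Camera axes: x right, y down, z forward; pixel columns grow to the right and rows downward; lengths in m; the calibration is good to about 2 mm. A picture is of the moment at which its call begins.
- ctrl.finish_job(): hands the job in, once; it reports no verdict.
The state is a dict: "clock": time; "joints": joint angles; "qd": joint speeds; "effort": joint torques, N m; "tool_pos": TCP position; "eef_rot": TCP orientation; "wrist_force": force on the tool from outside, world axes, zero at the start; "ft_torque": the same for the moment, N m; "width": finger opening in m.
Only numpy, scipy, OpenCV 4.12 (cv2) and the standard library are available. Lean on these libraries where they do the work, as an engineer would, in place of code of your own. Each camera call takes 0.05 s, during which the arm holds its last target.

## Task

Take the middle-sized of the three bronze bushings from the mat and press it, spigot first, slowly into the bore of the grey microscope carrier until its shoulder bottoms flush all round on the block. It is a tight fit and the block settles a little in its nest as you push: when all has bottomed, bear down on it with about 20 N for half a second to be sure that it is home, never with more than about 35 N at any time, then let go. Leave the other sleeves and everything else on the bench where they are.

Things in the scene. Friction and masses are not known exactly. Their poses are not given: they have to be found in the camera images.
- bushing_mid (a point): Centre (half-way up) of the MIDDLE-SIZED of three bronze sleeves standing in a row on the black mat: the bushing to fit. 57 mm tall, 0.14 to 0.26 kg. Its collar, the upper 26 mm, is 28 mm in diameter: grip this from above, fingertips just over the shoulder. z axis up along its axis, 28.5 mm to its top and to its foot. A 14 mm hole runs through it.
- bushing_shoulder (a point): On the bushing's axis at the underside of its shoulder (a flange 40 mm in diameter, 5 mm thick, below the collar), 26 mm above its foot, 2.5 mm below its centre. It comes to lie at the mouth of the bore when the bushing is home.
- bushing: The same bushing; origin at the centre of its foot. Below the shoulder is the spigot, 24 mm in diameter and 26 mm long, its foot tapered over 6 mm to a diameter of 20 mm, on which it stands upright.
- bore_mouth (a point): Centre of the mouth of the vertical bore, level with the flat top of the grey block; z up. 25 mm in diameter, 1 mm chamfer, right through (45 mm). The first 14 mm are free; below, four sprung steel bumps grip the spigot: the last 11 mm take a fairly steady 6 to 14 N, and the bushing stays where it is left. The force rises steeply when all has bottomed.
- block: The grey block, 90 mm along its x, 100 mm along its y, 45 mm tall; origin at the centre of its underside, the bore 10 mm from there towards its own -x. It lies loosely in an aluminium nest 120 x 140 mm that cannot move and stays below its top: pushed down with 5 to 7 N the block settles straight down by 1 to 11 mm (different each time) until it is solidly backed, and stays down.
- seat: The machined top slab of the same block (90 x 100 mm, the upper 10 mm of it, one piece with it), on which the shoulder comes to rest; origin at the centre of its underside, 10 mm below the block's top. Keep the push on it below about 35 N.
- mat: Black rubber mat 130 x 270 mm, 3 mm thick, fixed; origin at the centre of its underside. The three sleeves stand in a row along its y axis (its long side, roughly across in front of the robot), 70 to 100 mm apart, in any order; close the fingers along its x axis, where no sleeve is in the way.
- sleeve_big_mid (a point): Centre (half-way up, 30.5 mm) of the LARGE shouldered sleeve, collar 44 mm and shoulder 56 mm in diameter, 61 mm tall, loose on the mat; too big for the bore. Leave it.
- sleeve_small_mid (a point): Centre (half-way up, 23.5 mm) of the SMALL shouldered sleeve, collar 18 mm and shoulder 28 mm in diameter, 47 mm tall, loose on the mat; too thin for the bore. Leave it.
- driver_mid (a point): Middle of a 150 mm screwdriver lying along the robot-side edge of the mat. Leave it.
- oil_mid (a point): Centre of a small brown oil bottle, 26 mm in diameter, 65 mm tall, standing between mat and block. Leave it.
- objective_mid (a point): Centre of a black microscope objective, 33 mm in diameter, 50 mm tall, standing nearer the robot. Leave it.
- jar_a_mid (a point): Centre of a specimen jar with white lid, 48 mm in diameter, 60 mm tall, on the far side. Leave it.
- jar_b_mid (a point): Centre of a second specimen jar like it. Leave it.
Things that resemble listed ones, but are neither listed nor needed, are in the scene too. Leave any purple or turquoise look-alike of the bushing alone.

How it is judged:
By the outcome, as a careful person would: the job done as asked, in the order asked, and still so for the second after the job is handed in, with the robot touching nothing.
It also fails if it takes over 51 s, if anything falls off the work surface, if the arm or the gripper's body presses on something with over 40 N, if the wrist force passes 120 N, or if a joint passes its speed limit or range.

## Working session

There is one attempt and no reset: what is moved stays moved. The work goes in short steps, Python scripts to look and compute and a tool call to move; the robot and the scene stay as the last step left them, time stands still between calls to the robot, and variables do not carry over. Pictures are saved under pics/ and viewed, and the job is handed in when it is done.

Besides the shell and the picture viewer there is one more tool, called after "Call:" in YAML: its name, and indented under it one key for each argument. apply_moves: Moves the arm, as the interface text tells. Its arguments: {"type":"object","properties":{"steps":{"type":"string"},"newtons":{"type":"number"}},"required":["steps"]}

```bash
ls; mkdir -p pics; cat > h.py <<'E'
import numpy as np,cv2
from cell import telemetry,cams,ctrl
def cam(n,save=None):
    d=cams.read_camera(n)
    if save: cv2.imwrite(f'pics/{save}.png',d['img'][:,:,::-1]); np.savez(f'pics/{save}.npz',**d)
    return d
def f(d): return d['img'].shape[0]/2/np.tan(np.radians(float(d['vfov']))/2)
def ray(d,u,v):
    R=np.array(d['R']);t=np.array(d['t']);c=-R.T@t
    r=R.T@np.array([(u-d['cx'])/f(d),(v-d['cy'])/f(d),1.]);return c,r
def onz(d,u,v,z):
    c,r=ray(d,u,v);return c+r*(z-c[2])/r[2]
def dep(d,u,v):
    c,r=ray(d,u,v);return c+r*d['range_z'][int(v),int(u)]
def cloud(d):
    H,W=d['range_z'].shape;v,u=np.mgrid[:H,:W];z=d['range_z']
    P=np.stack([(u-d['cx'])/f(d)*z,(v-d['cy'])/f(d)*z,z],-1)
    return (P-np.array(d['t']))@np.array(d['R'])
E
python3 - <<'E'
from h import *
for n in ['scene','top','wrist']:
    d=cam(n,n+'0'); print(n,d['vfov'],d['cx'],d['cy'],-np.array(d['R']).T@d['t'])
o=telemetry.get_obs(); print(o)
E
```

```text
pics
scene 50.768797681586705 318.42487285902354 198.67249493483493 [1.01255905 0.18743475 0.65560768]
top 54.14923996912403 321.4283737657091 197.37306194245946 [0.49784131 0.0393698  0.86393278]
wrist 69.25338854744967 315.88316643651166 201.72591011141776 [ 0.24800238 -0.63258326  0.37339768]
{'clock': 0.15, 'joints': array([ 1.20791041,  0.47760375,  0.02234219,  1.55615982, -0.01152845,
        1.1092805 , -0.08307449]), 'qd': array([ 0.00063535, -0.00273445, -0.00167237, -0.00378955,  0.00106052,
        0.00018545, -0.00223193]), 'effort': array([ 3.11414180e-03, -5.96922469e+01,  1.61011253e+00, -2.81486052e+01,
        1.26101534e-02,  6.62062739e-03, -2.39295917e-05]), 'tool_pos': array([ 0.17002827, -0.6528006 ,  0.23058055]), 'eef_rot': array([-1.57085978e+00,  1.32251145e-03, -1.31597521e+00]), 'wrist_force': array([ 0.16285565, -0.29449832,  0.48145846]), 'ft_torque': array([0.00774879, 0.02894743, 0.01670433]), 'width': 0.08538655714939128}
```

View pics/top0.png

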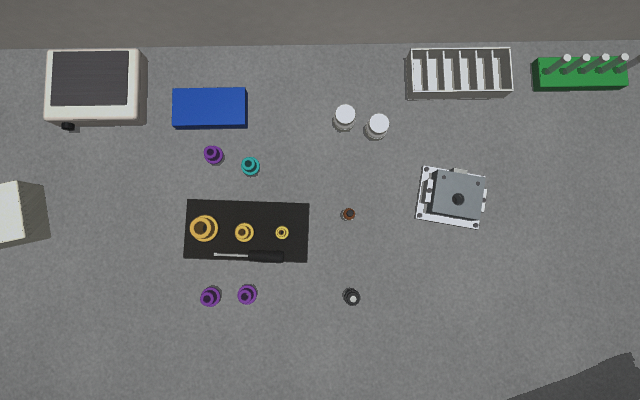

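View pics/scene0.png

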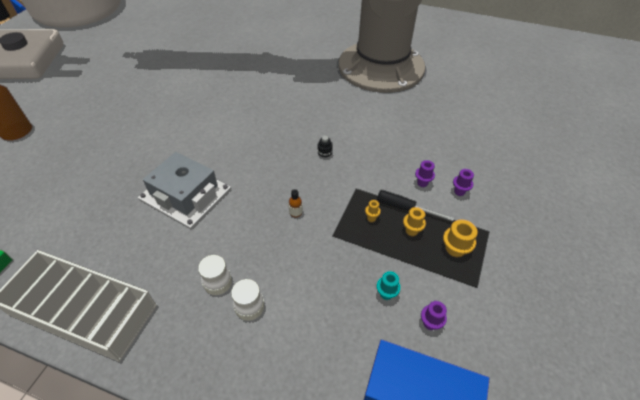

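View pics/wrist0.png

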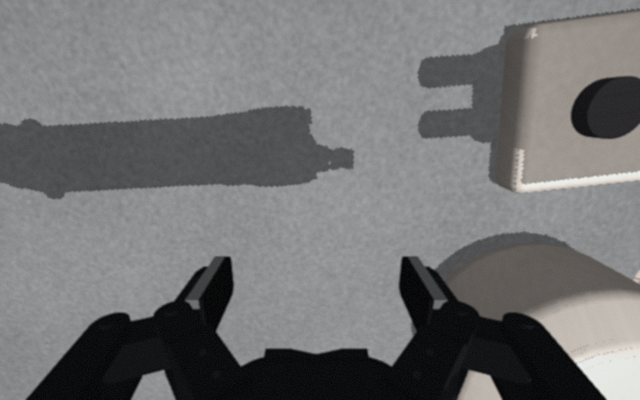

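Top view: three bronze sleeves on the mat at (204,228) large, (244,232) middle and (282,233) small; bore at (458,199). The purple and turquoise look-alikes are off the mat. The middle one at (244,232) fits the description, being bronze, of middle size and on the mat. Next I enlarge it and measure.

```bash
python3 - <<'E'
from h import *
T=dict(np.load('pics/top0.npz'));S=dict(np.load('pics/scene0.npz'))
cv2.imwrite('pics/crop0.png',np.hstack([cv2.resize(T['img'][190:270,180:312],None,fx=3,fy=3,interpolation=2),cv2.resize(T['img'][160:240,410:492],None,fx=3,fy=3,interpolation=2)])[:,:,::-1])
cv2.imwrite('pics/crop1.png',np.hstack([cv2.resize(S['img'][185:285,330:490],None,fx=2.5,fy=2.5),cv2.resize(S['img'][145:230,135:235],None,fx=250/85,fy=250/85)])[:,:,::-1])
for n,d in [('top',T),('scene',S)]:
    P=cloud(d);hsv=cv2.cvtColor(d['img'],cv2.COLOR_RGB2HSV)
    m=((hsv[...,0]>12)&(hsv[...,0]<28)&(hsv[...,1]>150)&(hsv[...,2]>70)).astype(np.uint8)
    k,l,st,c=cv2.connectedComponentsWithStats(m)
    for i in range(1,k):
        if st[i,4]<40: continue
        q=P[l==i]; print(n,c[i].round(1),st[i].tolist(),q[:,2].max().round(4))
        zs=q[:,2];print('  hist',np.histogram(zs,bins=np.arange(0,.075,.005))[0])
        zt=np.percentile(zs,97); 
        for h in (.060,.034):
            s=q[(abs(zs-h)<.004)]
            if len(s)>5: print('  z',h,(s.min(0)+s.max(0))[:2]/2,np.ptp(s,axis=0)[:2],len(s))
    # block
    if n=='top': reg=np.s_[160:232,412:492]
    else: reg=np.s_[150:230,135:235]
    q=P[reg].reshape(-1,3);print(n,'block hist',[(round(a,3),int(b)) for b,a in zip(*np.histogram(q[:,2],bins=np.arange(-.003,.08,.003)))])
E
```

```text
top [194.9 229.6] [190, 217, 17, 24, 82] 0.8639
  hist [ 0  0  0  0  0  0  7  4  0  0  0  1 57 12]
  z 0.06 [0.52562781 0.28817196] [0.04068794 0.02275558] 31
  z 0.034 [0.5253315 0.2850214] [0.0486256  0.02090591] 11
top block hist [(np.float64(-0.003), 990), (np.float64(0.0), 1061), (np.float64(0.003), 75), (np.float64(0.006), 192), (np.float64(0.009), 556), (np.float64(0.012), 100), (np.float64(0.015), 48), (np.float64(0.018), 40), (np.float64(0.021), 28), (np.float64(0.024), 25), (np.float64(0.027), 33), (np.float64(0.03), 28), (np.float64(0.033), 33), (np.float64(0.036), 33), (np.float64(0.039), 64), (np.float64(0.042), 142), (np.float64(0.045), 97), (np.float64(0.048), 92), (np.float64(0.051), 44), (np.float64(0.054), 55), (np.float64(0.057), 970), (np.float64(0.06), 951), (np.float64(0.063), 34), (np.float64(0.066), 0), (np.float64(0.069), 0), (np.float64(0.072), 0), (np.float64(0.075), 0)]
scene [  6.7 117.5] [0, 86, 20, 54, 658] 0.6556
  hist [14 27 37 31 32 26 32 29 39 35 38 32 33 31]
  z 0.06 [ 0.56619856 -0.69735923] [0.02827314 0.01533206] 57
  z 0.034 [ 0.57760951 -0.70
[... 823 characters left out ...]

scene block hist [(np.float64(-0.003), 1165), (np.float64(0.0), 2660), (np.float64(0.003), 146), (np.float64(0.006), 132), (np.float64(0.009), 621), (np.float64(0.012), 139), (np.float64(0.015), 70), (np.float64(0.018), 49), (np.float64(0.021), 69), (np.float64(0.024), 62), (np.float64(0.027), 82), (np.float64(0.03), 58), (np.float64(0.033), 80), (np.float64(0.036), 86), (np.float64(0.039), 86), (np.float64(0.042), 160), (np.float64(0.045), 141), (np.float64(0.048), 158), (np.float64(0.051), 124), (np.float64(0.054), 85), (np.float64(0.057), 583), (np.float64(0.06), 1200), (np.float64(0.063), 9), (np.float64(0.066), 0), (np.float64(0.069), 0), (np.float64(0.072), 0), (np.float64(0.075), 0)]
```

View pics/crop0.png

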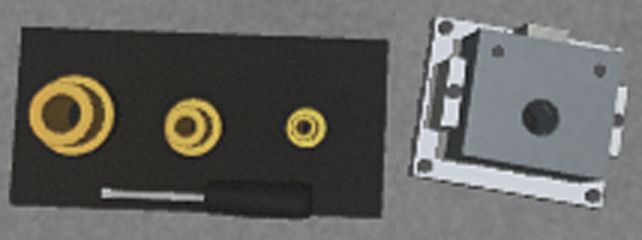

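View pics/crop1.png

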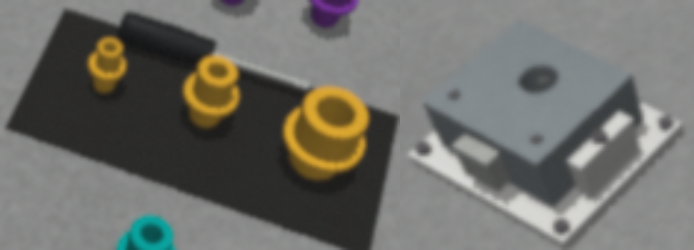

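The crops confirm it: (244,232) in the top view and (414,221) in the scene view is the middle bronze sleeve. The grey block's large hole is the bore. Now the refined positions.

```bash
python3 - <<'E'
from h import *
T=dict(np.load('pics/top0.npz'));S=dict(np.load('pics/scene0.npz'))
for n,d,c0,b0 in [('top',T,(244,232),(458,199)),('scene',S,(415,220),(182,172))]:
    P=cloud(d);hsv=cv2.cvtColor(d['img'],cv2.COLOR_RGB2HSV)
    print('hsv',hsv[c0[1]-8:c0[1]+8:4,c0[0]-8:c0[0]+8:4].reshape(-1,3).tolist())
    m=((hsv[...,0]>8)&(hsv[...,0]<35)&(hsv[...,1]>120)&(hsv[...,2]>30)).astype(np.uint8)
    w=np.zeros_like(m);w[c0[1]-20:c0[1]+20,c0[0]-18:c0[0]+18]=1;m&=w
    q=P[m>0]
    for h,e in ((.060,.005),(.034,.003)):
        s=q[abs(q[:,2]-h)<e];mm=s[:,:2].astype(np.float32)
        c,r=cv2.minEnclosingCircle(mm);print(n,'z',h,c,r,len(s),s[:,2].mean())
    # block top: bore dark
    u,v=b0
    for h in (.060,):
        g=cv2.cvtColor(d['img'],cv2.COLOR_RGB2GRAY)
        win=g[v-12:v+13,u-12:u+13];print('gray',win[12].tolist())
        th=(int(win.min())+int(np.median(win)))//2+10
        k,l,st,c=cv2.connectedComponentsWithStats((win<th).astype(np.uint8))
        i=l[12,12]; cu,cv_=c[i]+[u-12,v-12];print('bore px',cu,cv_,st[i].tolist())
        print('bore',onz(d,cu,cv_,h))
    top=(abs(P[...,2]-.060)<.006)
    w=np.zeros_like(m);w[v-45:v+45,u-45:u+45]=1
    tm=(top&(w>0)).astype(np.uint8);tm=cv2.morphologyEx(tm,cv2.MORPH_OPEN,np.ones((3,3)))
    cs=max(cv2.findContours(tm,0,1)[0],key=cv2.contourArea)[:,0]
    W=np.array([onz(d,a,b,.060)[:2] for a,b in cs],np.float32)*1000
    r=cv2.minAreaRect(W);print(n,'blockrect',r,'ztop',np.median(P[tm>0][:,2]))
    # mat
    if n=='top':
        mm=(d['img'].max(2)<60).astype(np.uint8);mm[:195]=0;mm[268:]=0;mm[:,:180]=0;mm[:,315:]=0
        cs=np.vstack(cv2.findContours(cv2.morphologyEx(mm,cv2.MORPH_OPEN,np.ones((3,3))),0,1)[0])[:,0]
        W=np.array([onz(d,a,b,.003)[:2] for a,b in cs],np.float32)*1000
        print('mat',cv2.minAreaRect(W))
E
```

```text
hsv [[23, 24, 42], [21, 149, 193], [23, 146, 208], [22, 148, 202], [21, 151, 191], [21, 152, 178], [23, 147, 205], [18, 129, 69], [22, 149, 209], [18, 127, 76], [12, 28, 45], [20, 151, 149], [21, 151, 187], [23, 148, 208], [24, 146, 208], [20, 136, 86]]
top z 0.06 (0.5160825252532959, 0.1952241212129593) 0.014234138652682304 117 0.059731867969800304
top z 0.034 (0.5162158608436584, 0.195471853017807) 0.02021513506770134 111 0.03396865177141952
gray [136, 136, 134, 135, 135, 136, 60, 48, 50, 42, 43, 54, 56, 57, 53, 54, 53, 54, 98, 136, 131, 134, 131, 132, 130]
bore px 457.6776859504132 198.67768595041323 [6, 6, 12, 12, 121]
bore [ 0.57536114 -0.25179329  0.06      ]
top blockrect ((584.7395629882812, -253.0879669189453), (101.75084686279297, 90.58797454833984), 78.73883056640625) ztop 0.05994851376271512
mat ((519.5390625, 195.6845245361328), (269.1112060546875, 131.69927978515625), 86.83695220947266)
hsv [[19, 68, 41], [21, 198, 213], [21, 185, 110], [20, 187, 116], [20, 196, 189], [21, 197, 168], [20, 199, 197], [21, 198, 188], [20, 192, 138], [20, 183, 103], [20, 183, 114], [21, 186, 126], [21, 198, 205], [21, 187, 105], [20, 185, 109], [21, 188, 107]]
scene z 0.06 (0.5191893577575684, 0.1950789988040924) 0.014704066328704357 150 0.059748676498717804
scene z 0.034 (0.5187960267066956, 0.1954350471496582) 0.020240018144249916 129 0.034412027235144506
gray [135, 135, 135, 133, 125, 95, 68, 59, 61, 63, 67, 72, 82, 85, 82, 77, 72, 80, 106, 128, 135, 135, 136, 136, 137]
bore px 181.51923076923077 171.41346153846155 [5, 7, 14, 10, 104]
bore [ 0.57739856 -0.25216109  0.06      ]
scene blockrect ((588.5775146484375, -251.70689392089844), (105.91345977783203, 93.53446960449219), 78.83100891113281) ztop 0.060482243673196476
```

```bash
cat >> h.py <<'E'
from scipy.spatial.transform import Rotation as Ro
def goto(x,y,z,yawdeg):
    o=telemetry.get_obs();R=Ro.from_euler('xyz',o['eef_rot'])
    d=R.inv().apply(np.array([x,y,z])-o['tool_pos'])*100
    G=Ro.from_euler('xyz',[-np.pi/2,0,np.radians(yawdeg)])
    r=(R.inv()*G).as_rotvec(degrees=True)
    print('clock',o['clock'],'pos',o['tool_pos'].round(4),'rot',np.degrees(o['eef_rot']).round(2),'F',o['wrist_force'].round(2),'w',round(o['width'],4),'q',o['joints'].round(2))
    print('shift cm',d.round(2),'rotvec',r.round(2))
E
python3 - <<'E'
from h import *
goto(.50,-.20,.20,-3.2)
goto(.47,-.32,.20,-30)
E
```

```text
clock 0.15 pos [ 0.17   -0.6528  0.2306] rot [-9.00e+01  8.00e-02 -7.54e+01] F [ 0.16 -0.29  0.48] w 0.0854 q [ 1.21  0.48  0.02  1.56 -0.01  1.11 -0.08]
shift cm [-35.5    3.1   43.35] rotvec [-4.00e-02 -7.22e+01 -7.00e-02]
clock 0.15 pos [ 0.17   -0.6528  0.2306] rot [-9.00e+01  8.00e-02 -7.54e+01] F [ 0.16 -0.29  0.48] w 0.0854 q [ 1.21  0.48  0.02  1.56 -0.01  1.11 -0.08]
shift cm [-24.64   3.09  37.42] rotvec [-3.00e-02 -4.54e+01 -7.00e-02]
```

Call:
apply_moves:
  steps: "0 -4 0.5 4.8 -9; 0 -8 1 9.6 -18; 0 -12 1.5 14.4 -27; 0 -16 2 19.2 -36; 0 -20 2.5 24 -45"
  newtons: 60

```text
clock: 0.78
tool_pos: [0.3523, -0.3981, 0.2063]
eef_rot: [-1.571, -0.0, -0.526]
wrist_force: [0.7, -0.6, 0.7]
width: 0.0851
```

```bash
python3 - <<'E'
from h import *
goto(.50,-.20,.20,-3.2)
goto(.518,.195,.18,-3.2)
E
```

```text
clock 0.775 pos [ 0.3523 -0.3981  0.2063] rot [-9.001e+01 -1.000e-02 -3.011e+01] F [ 0.67 -0.59  0.65] w 0.0851 q [ 0.94  0.28 -0.25  1.91  0.09  0.96  0.12]
shift cm [ 2.84  0.62 24.55] rotvec [ 1.000e-02 -2.691e+01  1.000e-02]
clock 0.775 pos [ 0.3523 -0.3981  0.2063] rot [-9.001e+01 -1.000e-02 -3.011e+01] F [ 0.67 -0.59  0.65] w 0.0851 q [ 0.94  0.28 -0.25  1.91  0.09  0.96  0.12]
shift cm [-15.42   2.61  59.62] rotvec [ 1.000e-02 -2.691e+01  1.000e-02]
```

Call:
apply_moves:
  steps: "0 0.7 0 5 -9; 0 1.4 0 10 -18; 0 2.1 0 15 -27; 0 2.8 0 20 -27; 0 2.8 0 22 -27"

```text
clock: 1.4
tool_pos: [0.4888, -0.2211, 0.2064]
eef_rot: [-1.57, -0.001, -0.055]
wrist_force: [-0.7, 1.0, -0.2]
width: 0.0858
```

```bash
python3 - <<'E'
from h import *
d=cam('wrist','wrist1');print(-np.array(d['R']).T@d['t'])
goto(.518,.195,.18,-3.2)
E
```

```text
[ 0.49387907 -0.14138898  0.34949825]
clock 1.45 pos [ 0.4895 -0.2194  0.2064] rot [-8.988e+01 -7.000e-02 -3.050e+00] F [0.82 2.21 0.32] w 0.0852 q [ 0.67  0.31 -0.44  1.89  0.16  0.97  0.11]
shift cm [ 0.64  2.73 41.52] rotvec [-0.12  0.15  0.07]
```

View pics/wrist1.png

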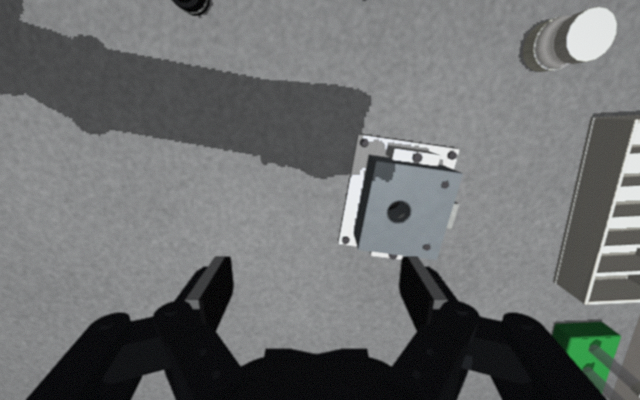

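The wrist view shows the block with the bore at (399,211).

```bash
python3 - <<'E'
from h import *
d=dict(np.load('pics/wrist1.npz'))
g=cv2.cvtColor(d['img'],cv2.COLOR_RGB2GRAY)
u0,v0=380,192;win=g[v0:v0+40,u0:u0+40]
k,l,st,c=cv2.connectedComponentsWithStats((win<95).astype(np.uint8))
i=l[19,19];cu,cw=c[i]+[u0,v0];print(cu,cw,st[i],onz(d,cu,cw,.060))
q=cloud(d)[170:250,375:445].reshape(-1,3);s=q[(q[:,2]>.05)];print(np.median(s[:,2]))
E
```

```text
398.6109785202864 211.51551312649164 [  7   9  24  22 419] [ 0.57595998 -0.25085337  0.06      ]
0.06008795116659164
```

Call:
apply_moves:
  steps: "0.3 0.1 0.5 6 0; 0.3 0.2 1 12 0; 0.3 0.3 1.5 18 0; 0.3 0.5 2 24 0; 0.3 0.6 2 30 0"

```text
clock: 2.08
tool_pos: [0.5105, 0.0753, 0.186]
eef_rot: [-1.572, 0.001, -0.061]
wrist_force: [0.5, 0.3, 0.1]
width: 0.06
```

```bash
python3 - <<'E'
from h import *
d=cam('wrist','wrist2')
goto(.517,.195,.1,-3.2)
E
```

```text
clock 2.125 pos [0.5105 0.0857 0.187 ] rot [-8.967e+01 -8.000e-02 -2.890e+00] F [-0.16  7.22  1.27] w 0.0598 q [ 0.2   0.32 -0.58  1.94  0.21  0.93 -0.53]
shift cm [ 0.09  8.76 10.9 ] rotvec [-0.33  0.31  0.08]
```

View pics/wrist2.png

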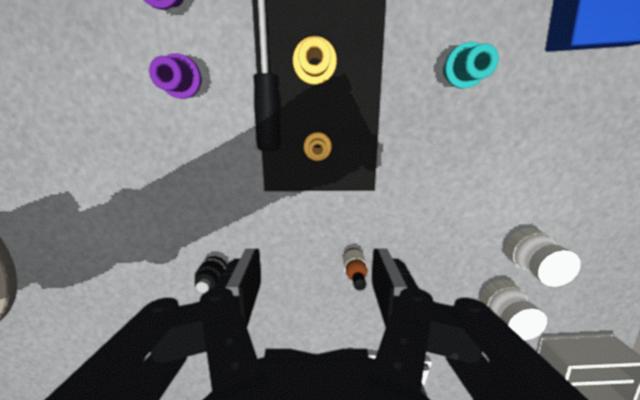

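The wrist view shows the small sleeve at (317,147) and the middle bushing at (315,58). I measure it and move to hover.

```bash
python3 - <<'E'
from h import *
d=dict(np.load('pics/wrist2.npz'));P=cloud(d)
hsv=cv2.cvtColor(d['img'],cv2.COLOR_RGB2HSV)
m=((hsv[...,0]>10)&(hsv[...,0]<35)&(hsv[...,1]>100)&(hsv[...,2]>50));w=np.zeros_like(m);w[30:95,285:345]=1;q=P[m&w]
for h,e in ((.060,.004),(.034,.003)):
    s=q[abs(q[:,2]-h)<e];print(cv2.minEnclosingCircle(s[:,:2].astype(np.float32)),len(s),s[:,2].mean())
E
```

```text
((0.5164811611175537, 0.19663509726524353), 0.014221393503248692) 738 0.060161452510161195
((0.5162973999977112, 0.19660188257694244), 0.020091524347662926) 615 0.03425661215186594
```

Call:
apply_moves:
  steps: "0.4 0 1 4 0; 0.4 0 2 7 0; 0.4 0 3 8 0; 0.4 0 3 8 0"

```text
clock: 2.62
tool_pos: [0.5149, 0.1535, 0.1554]
eef_rot: [-1.572, 0.002, -0.059]
wrist_force: [0.2, -0.6, 0.4]
width: 0.0515
```

```bash
python3 - <<'E'
from h import *
d=cam('wrist','wrist3')
goto(.517,.195,.1,-3.2)
E
```

```text
clock 2.675 pos [0.5154 0.1529 0.1559] rot [-9.008e+01  6.000e-02 -3.470e+00] F [ 0.12  0.02 -0.22] w 0.0511 q [ 0.06  0.4  -0.58  1.93  0.28  0.89 -0.72]
shift cm [-0.09  5.58  4.22] rotvec [ 0.08 -0.27 -0.06]
```

View pics/wrist3.png

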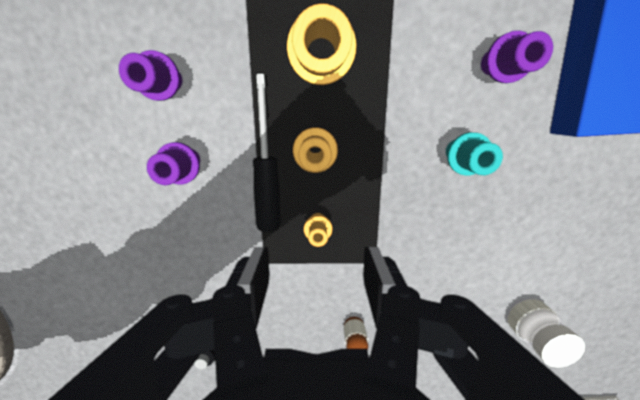

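Stationary wrist view: middle bushing at (315,150), small at (317,230), large at (321,43). Remeasuring.

```bash
cat >> h.py <<'E'
def bush(d,r0,r1,c0,c1,hs=((.060,.004),(.034,.003))):
    P=cloud(d);hsv=cv2.cvtColor(d['img'],cv2.COLOR_RGB2HSV)
    m=((hsv[...,0]>10)&(hsv[...,0]<35)&(hsv[...,1]>100)&(hsv[...,2]>50));w=np.zeros_like(m);w[r0:r1,c0:c1]=1;q=P[m&w]
    for h,e in hs:
        s=q[abs(q[:,2]-h)<e];print(cv2.minEnclosingCircle(s[:,:2].astype(np.float32)),len(s),s[:,2].mean())
E
python3 - <<'E'
from h import *
bush(dict(np.load('pics/wrist3.npz')),115,185,285,345)
goto(.5165,.196,.08,-3.2)
E
```

```text
((0.5165218114852905, 0.19654835760593414), 0.014047333970665932) 691 0.060090980531624115
((0.5164554119110107, 0.1966327577829361), 0.020108291879296303) 588 0.03422048516958185
clock 2.675 pos [0.5154 0.1529 0.1559] rot [-9.008e+01  6.000e-02 -3.470e+00] F [ 0.12  0.02 -0.22] w 0.0511 q [ 0.06  0.4  -0.58  1.93  0.28  0.89 -0.72]
shift cm [-0.14  7.58  4.32] rotvec [ 0.08 -0.27 -0.06]
```

Call:
apply_moves:
  steps: "0.4 -0.1 1 4 0; 0.4 -0.1 4 4.3 0; 0.4 -0.1 7 4.3 0; 0.4 -0.1 8 4.3 0; 0.4 -0.1 8 4.3 0"

```text
clock: 3.3
tool_pos: [0.5173, 0.1964, 0.0764]
eef_rot: [-1.572, 0.0, -0.061]
wrist_force: [-0.5, -0.1, 1.0]
width: 0.0508
```

```bash
python3 - <<'E'
from h import *
d=cam('wrist','wrist4');cam('scene','scene4')
goto(.5165,.196,.036,-3.2)
E
```

```text
clock 3.4 pos [0.518  0.1973 0.0776] rot [-89.97  -0.1   -3.46] F [ 0.35  0.55 -0.5 ] w 0.0518 q [-0.06  0.53 -0.53  1.94  0.38  0.76 -0.87]
shift cm [-0.15  4.16 -0.15] rotvec [-0.03 -0.26  0.1 ]
```

View pics/wrist4.png

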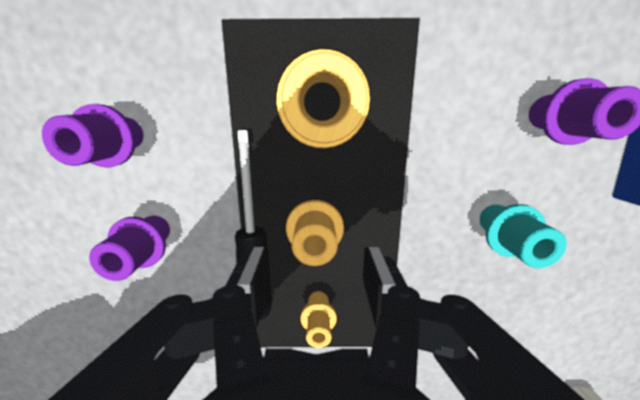

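Call:
apply_moves:
  steps: "0.4 -0.1 2 -0.1 0; 0.4 -0.1 4 -0.1 0; 0.4 -0.1 4.1 -0.1 0; 0.4 -0.1 4.1 -0.1 0"
  newtons: 80

```text
clock: 3.9
tool_pos: [0.5162, 0.1969, 0.0357]
eef_rot: [-1.571, -0.0, -0.059]
wrist_force: [0.7, -0.3, 0.5]
width: 0.0513
```

```bash
python3 - <<'E'
from h import *
d=cam('wrist','wrist5');cam('scene','scene5')
goto(.5165,.196,.036,-3.2)
S=dict(np.load('pics/scene5.npz'))
cv2.imwrite('pics/crop5.png',np.hstack([cv2.resize(S['img'][150:270,350:510],(640,480)),])[:,:,::-1])
E
```

```text
clock 4.0 pos [0.5165 0.197  0.036 ] rot [-8.997e+01 -6.000e-02 -3.400e+00] F [-0.69  0.66 -0.  ] w 0.0513 q [-0.09  0.59 -0.49  1.97  0.43  0.69 -0.91]
shift cm [ 0.01  0.   -0.1 ] rotvec [-0.03 -0.2   0.06]
```

View pics/wrist5.png

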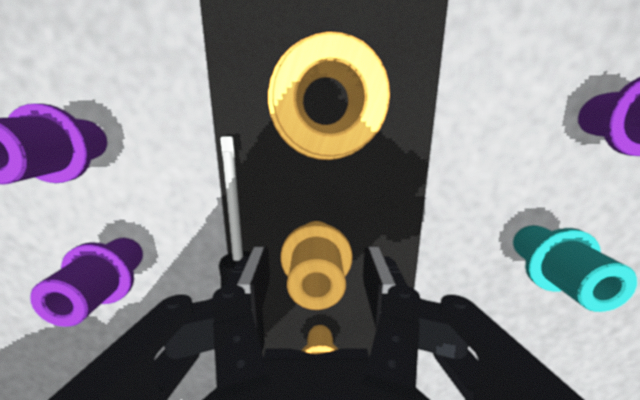

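View pics/crop5.png

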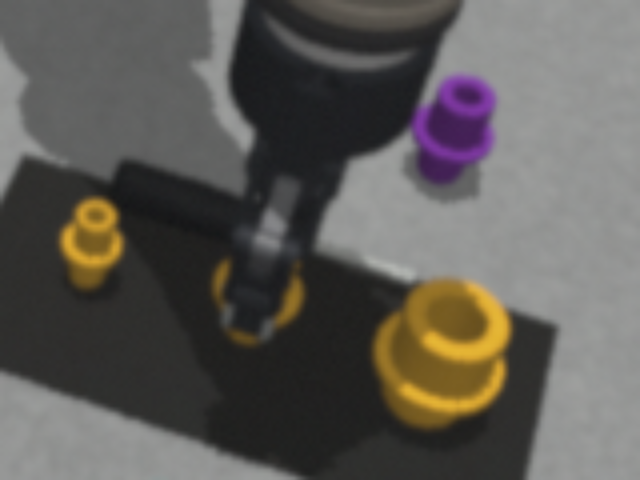

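The bushing sits between the pads at about (316,275) in the wrist view. I close the fingers.

Call:
apply_moves:
  steps: "0.6 0 0 0 0; 0.7 0 0 0 0; 0.8 0 0 0 0; 1 0 0 0 0; 1 0 0 0 0"
  newtons: 80

```text
clock: 4.62
tool_pos: [0.5164, 0.1969, 0.0362]
eef_rot: [-1.571, -0.001, -0.059]
wrist_force: [-0.2, 0.9, 6.5]
width: 0.0258
```

Call:
apply_moves:
  steps: "1 0 0 0 0; 1 0 0 0 0; 1 0 -0.5 0 0; 1 0 -1 0 0; 1 0 -1.5 0 0"

```text
clock: 5.25
tool_pos: [0.5158, 0.1966, 0.0506]
eef_rot: [-1.571, 0.0, -0.059]
wrist_force: [0.3, 0.7, -2.3]
width: 0.0256
```

```bash
python3 - <<'E'
from h import *
d=cam('wrist','wrist6');S=cam('scene','scene6')
goto(.576,-.2515,.16,-3.2)
cv2.imwrite('pics/crop6.png',np.vstack([cv2.resize(S['img'][150:270,350:510],(400,300)),cv2.resize(d['img'][150:390,160:480],(400,300))])[:,:,::-1])
E
```

```text
clock 5.35 pos [0.5163 0.1968 0.0509] rot [-8.998e+01 -5.000e-02 -3.400e+00] F [ 0.16  0.12 -2.3 ] w 0.0254 q [-0.08  0.57 -0.51  1.96  0.41  0.71 -0.9 ]
shift cm [  8.63 -10.92 -44.4 ] rotvec [-0.02 -0.2   0.05]
```

View pics/crop6.png

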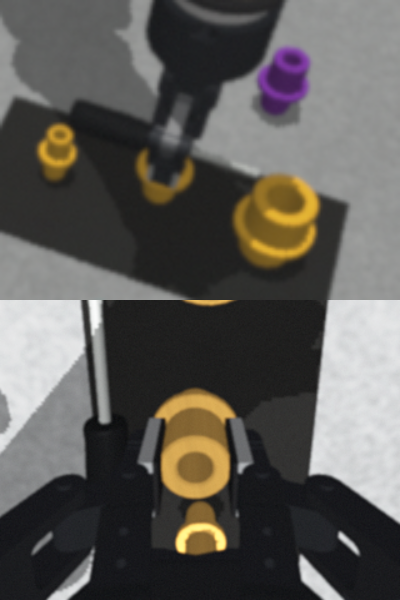

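It is held and lifted (about 2.3 N of weight), and the other sleeves are undisturbed. I carry it across.

Call:
apply_moves:
  steps: "1 0 -4 0 0; 1 0.5 -8 -2 0; 1 1.5 -11 -6 0; 1 2.5 -11 -11 0; 1 3.5 -11 -16 0"

```text
clock: 5.98
tool_pos: [0.5416, 0.0334, 0.1609]
eef_rot: [-1.571, -0.001, -0.059]
wrist_force: [-0.2, 0.1, -3.1]
width: 0.026
```

Call:
apply_moves:
  steps: "1 1 0 -5 0; 1 2 0 -10 0; 1 3 0 -15 0; 1 4 0 -19 0; 1 4 0 -22 0"

```text
clock: 6.6
tool_pos: [0.5683, -0.1895, 0.1601]
eef_rot: [-1.571, -0.0, -0.061]
wrist_force: [0.7, 0.2, -3.3]
width: 0.0255
```

```bash
python3 - <<'E'
from h import *
goto(.576,-.2515,.16,-3.2)
E
```

```text
clock 6.6 pos [ 0.5683 -0.1895  0.1601] rot [-90.02  -0.    -3.51] F [ 0.69  0.16 -3.28] w 0.0255 q [ 0.58  0.47 -0.48  1.78  0.26  0.95 -0.07]
shift cm [ 1.15  0.01 -6.14] rotvec [ 0.02 -0.31  0.  ]
```

Call:
apply_moves:
  steps: "1 0.5 0 -3 0; 1 1.1 1 -6 0; 1 1.1 3 -6.2 0; 1 1.1 5 -6.2 0; 1 1.1 5 -6.2 0"

```text
clock: 7.22
tool_pos: [0.574, -0.2476, 0.108]
eef_rot: [-1.569, 0.004, -0.057]
wrist_force: [-0.3, 0.6, -2.1]
width: 0.0257
```

```bash
python3 - <<'E'
from h import *
for i in range(2): goto(.576,-.2515,.1,-3.2)
d=cam('wrist','wrist7');S=cam('scene','scene7');T=cam('top','top7')
cv2.imwrite('pics/crop7.png',np.vstack([cv2.resize(S['img'][110:230,110:270],(400,300)),cv2.resize(d['img'][150:390,160:480],(400,300))])[:,:,::-1])
E
```

```text
clock 7.225 pos [ 0.574  -0.2476  0.108 ] rot [-89.88   0.25  -3.29] F [-0.33  0.56 -2.14] w 0.0257 q [ 0.63  0.57 -0.44  1.76  0.3   0.89  0.  ]
shift cm [ 0.22  0.8  -0.38] rotvec [-0.12 -0.09 -0.25]
clock 7.225 pos [ 0.574  -0.2476  0.108 ] rot [-89.88   0.25  -3.29] F [-0.33  0.56 -2.14] w 0.0257 q [ 0.63  0.57 -0.44  1.76  0.3   0.89  0.  ]
shift cm [ 0.22  0.8  -0.38] rotvec [-0.12 -0.09 -0.25]
```

View pics/crop7.png

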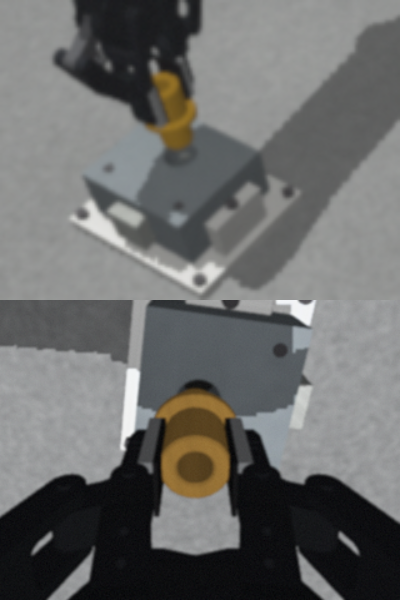

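View pics/top7.png

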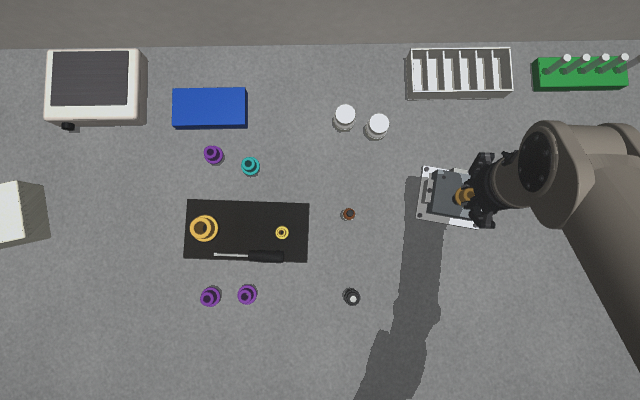

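```bash
python3 - <<'E'
from h import *
o=telemetry.get_obs();print(o['tool_pos'])
for n,box in [('wrist7',(200,330,270,370)),('scene7',(130,180,160,200)),('top7',(175,210,448,478))]:
    d=dict(np.load(f'pics/{n}.npz'));P=cloud(d);hsv=cv2.cvtColor(d['img'],cv2.COLOR_RGB2HSV)
    m=((hsv[...,0]>10)&(hsv[...,0]<35)&(hsv[...,1]>100)&(hsv[...,2]>50));w=np.zeros_like(m);w[box[0]:box[1],box[2]:box[3]]=1;q=P[m&w]
    print(n,len(q),[(round(a,3),int(b)) for b,a in zip(*np.histogram(q[:,2],bins=np.arange(.06,.15,.004)))])
    for lo,hi,lab in ((.125,.138,'top'),(.1015,.110,'shoulder')):
        s=q[(q[:,2]>lo)&(q[:,2]<hi)]
        if len(s)>8: print(lab,cv2.minEnclosingCircle(s[:,:2].astype(np.float32)),len(s),np.median(s[:,2]).round(4),s.min(0),s.max(0))
E
```

```text
[ 0.57620649 -0.2486756   0.11087589]
wrist7 4191 [(np.float64(0.06), 0), (np.float64(0.064), 0), (np.float64(0.068), 0), (np.float64(0.072), 0), (np.float64(0.076), 11), (np.float64(0.08), 14), (np.float64(0.084), 0), (np.float64(0.088), 0), (np.float64(0.092), 0), (np.float64(0.096), 0), (np.float64(0.1), 71), (np.float64(0.104), 800), (np.float64(0.108), 194), (np.float64(0.112), 253), (np.float64(0.116), 258), (np.float64(0.12), 303), (np.float64(0.124), 335), (np.float64(0.128), 1299), (np.float64(0.132), 639), (np.float64(0.136), 1), (np.float64(0.14), 0), (np.float64(0.144), 0)]
top ((0.5751445889472961, -0.2481091320514679), 0.014970025047659874) 2190 0.1316 [ 0.56152437 -0.26187421  0.12500016] [ 0.58795764 -0.23331726  0.13601341]
shoulder ((0.5751335024833679, -0.23895473778247833), 0.017644135281443596) 961 0.1059 [ 0.55761741 -0.25538449  0.10151604] [ 0.59264958 -0.22768578  0.10997342]
scene7 351 [(np.float64(0.06), 0), (np.float64(0.064), 0), (np.float64(0.068), 0), (np.float64(0.072), 0), (np.float64(0.076), 7), (np.float64(0.08), 14), (np.float64(0.084), 17), (np.fl
[... 830 characters left out ...]
p.float64(0.084), 0), (np.float64(0.088), 0), (np.float64(0.092), 0), (np.float64(0.096), 1), (np.float64(0.1), 3), (np.float64(0.104), 45), (np.float64(0.108), 36), (np.float64(0.112), 16), (np.float64(0.116), 12), (np.float64(0.12), 18), (np.float64(0.124), 9), (np.float64(0.128), 17), (np.float64(0.132), 62), (np.float64(0.136), 6), (np.float64(0.14), 0), (np.float64(0.144), 0)]
top ((0.5770062208175659, -0.2461567521095276), 0.013534264639019966) 91 0.1333 [ 0.56534847 -0.25717395  0.1251673 ] [ 0.58837045 -0.23510168  0.13784833]
shoulder ((0.5758136510848999, -0.2407654970884323), 0.01616285927593708) 69 0.1075 [ 0.5603157  -0.25674576  0.10354077] [ 0.59169905 -0.22915993  0.10997609]
```

Call:
apply_moves:
  steps: "1 0 0.5 -0.2 0; 1 0 1 -0.25 0; 1 0 1 -0.25 0; 1 0 1 -0.25 0; 1 0 1 -0.25 0"

```text
clock: 8.0
tool_pos: [0.5756, -0.2522, 0.1005]
eef_rot: [-1.571, -0.0, -0.059]
wrist_force: [-0.1, -0.1, -1.8]
width: 0.0259
```

```bash
cat > m.py <<'E'
from h import *
import sys
tag=sys.argv[1]
tp=[]
for i in range(2):
  for n in ('scene','wrist','top'):
    o=telemetry.get_obs();tp.append(o['tool_pos']);d=cam(n,n+tag+str(i))
    dz=0
    P=cloud(d);hsv=cv2.cvtColor(d['img'],cv2.COLOR_RGB2HSV)
    m=((hsv[...,0]>10)&(hsv[...,0]<35)&(hsv[...,1]>100)&(hsv[...,2]>50))
    m&=(abs(P[...,0]-.576)<.035)&(abs(P[...,1]+.25)<.035);q=P[m]
    z=o['tool_pos'][2]
    for lo,hi,lab in ((z+.021,z+.027,'top'),(z-.0055,z+.0005,'sh')):
        s=q[(q[:,2]>lo)&(q[:,2]<hi)]
        if len(s)>8:print(n,lab,len(s),'min',s.min(0)[:2].round(4),'max',s.max(0)[:2].round(4),'z',np.median(s[:,2]).round(4))
tp=np.array(tp);print(tp.mean(0).round(4),tp.std(0).round(4)); goto(*tp.mean(0),-3.3)
E
python3 m.py a
python3 - <<'E'
import cv2,numpy as np
a=cv2.imread('pics/scenea1.png');b=cv2.imread('pics/wrista1.png')
cv2.imwrite('pics/crop8.png',np.vstack([cv2.resize(a[130:220,120:240],(400,300)),cv2.resize(b[150:390,160:480],(400,300))]))
E
```

```text
scene top 78 min [ 0.5629 -0.2627] max [ 0.5891 -0.2373] z 0.1246
scene sh 85 min [ 0.5622 -0.258 ] max [ 0.5973 -0.2331] z 0.0986
wrist top 1865 min [ 0.5631 -0.2664] max [ 0.5894 -0.2381] z 0.1243
wrist sh 873 min [ 0.5591 -0.26  ] max [ 0.5942 -0.2322] z 0.0985
top top 64 min [ 0.566  -0.2594] max [ 0.5877 -0.2388] z 0.1242
top sh 68 min [ 0.5591 -0.2605] max [ 0.5906 -0.2337] z 0.0984
scene top 74 min [ 0.5629 -0.2614] max [ 0.5908 -0.2397] z 0.1244
scene sh 82 min [ 0.5632 -0.2587] max [ 0.5978 -0.2326] z 0.0987
wrist top 1843 min [ 0.5629 -0.2658] max [ 0.5893 -0.238 ] z 0.1243
wrist sh 877 min [ 0.5591 -0.2596] max [ 0.5941 -0.2322] z 0.0984
top top 66 min [ 0.5662 -0.2588] max [ 0.5875 -0.2387] z 0.1243
top sh 69 min [ 0.5591 -0.261 ] max [ 0.5907 -0.2335] z 0.0981
[ 0.5756 -0.2522  0.1005] [0. 0. 0.]
clock 8.3 pos [ 0.5755 -0.2522  0.1005] rot [-9.0e+01 -1.0e-02 -3.4e+00] F [-0.04  0.68 -2.58] w 0.0257 q [ 0.63  0.58 -0.44  1.76  0.31  0.87 -0.  ]
shift cm [ 0.01 -0.01  0.  ] rotvec [ 0.   -0.1   0.01]
```

View pics/crop8.png

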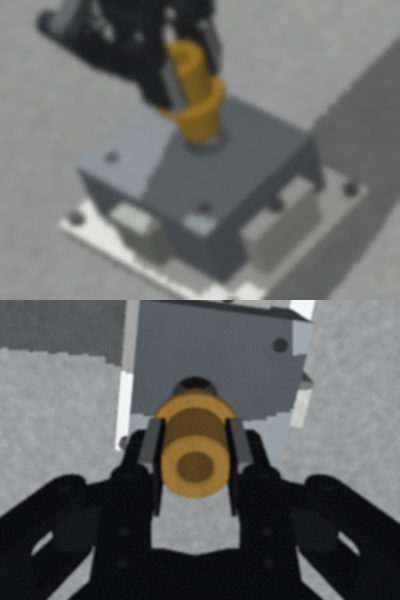

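The bushing is about on axis, needing roughly +1 mm in y. The foot is near z 0.067, just above the 0.060 mouth. I correct and enter slowly.

Call:
apply_moves:
  steps: "1 0 0 0.1 0; 1 0 0.3 0.1 0; 1 0 0.6 0.1 0; 1 0 0.8 0.1 0; 1 0 0.9 0.1 0"

```text
clock: 8.93
tool_pos: [0.5754, -0.2511, 0.0911]
eef_rot: [-1.571, 0.0, -0.059]
wrist_force: [0.5, 1.1, -2.1]
width: 0.026
```

Call:
apply_moves:
  steps: "1 0 0.1 0 0; 1 0 0.2 0 0; 1 0 0.3 0 0; 1 0 0.4 0 0; 1 0 0.4 0 0"

```text
clock: 9.55
tool_pos: [0.5755, -0.2511, 0.0873]
eef_rot: [-1.571, 0.0, -0.059]
wrist_force: [0.1, 0.2, -2.3]
width: 0.0258
```

```bash
python3 - <<'E'
from h import *
goto(.5756,-.2512,.08,-3.3)
d=cam('wrist','wrist9');S=cam('scene','scene9')
o=telemetry.get_obs();print(o['wrist_force'],o['ft_torque'])
cv2.imwrite('pics/crop9.png',np.vstack([cv2.resize(S['img'][130:220,120:240],(400,300)),cv2.resize(d['img'][150:390,160:480],(400,300))])[:,:,::-1])
E
```

```text
clock 9.55 pos [ 0.5755 -0.2511  0.0873] rot [-9.0e+01  1.0e-02 -3.4e+00] F [ 0.12  0.22 -2.29] w 0.0258 q [ 0.63  0.6  -0.43  1.76  0.32  0.85 -0.01]
shift cm [ 0.01  0.73 -0.  ] rotvec [-0.   -0.1  -0.01]
[ 0.81054678 -0.012874   -3.17895474] [-0.01800023 -0.0023856  -0.04436143]
```

View pics/crop9.png

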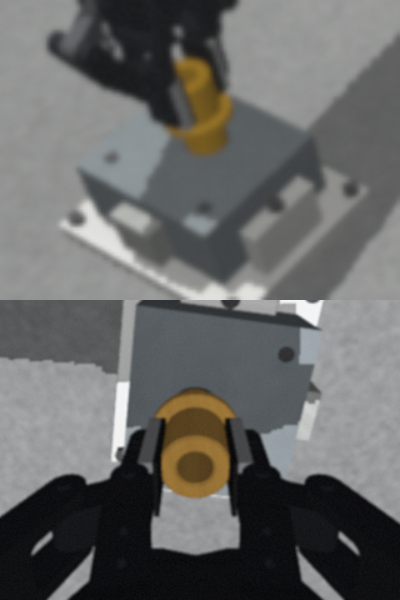

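The foot is about 6 mm into the bore with no contact force. I continue.

Call:
apply_moves:
  steps: "1 0 0.15 0 0; 1 0 0.3 0 0; 1 0 0.45 0 0; 1 0 0.6 0 0; 1 0 0.6 0 0"

```text
clock: 10.28
tool_pos: [0.5754, -0.2511, 0.0812]
eef_rot: [-1.571, 0.0, -0.059]
wrist_force: [-1.0, 0.7, -2.6]
width: 0.0255
```

Call:
apply_moves:
  steps: "1 0 0.05 0 0; 1 0 0.1 0 0; 1 0 0.15 0 0; 1 0 0.2 0 0; 1 0 0.2 0 0"

```text
clock: 10.9
tool_pos: [0.5755, -0.2511, 0.0793]
eef_rot: [-1.571, 0.0, -0.059]
wrist_force: [-0.8, -0.3, -2.7]
width: 0.0256
```

Call:
apply_moves:
  steps: "1 0 0.05 0 0; 1 0 0.1 0 0; 1 0 0.15 0 0; 1 0 0.2 0 0; 1 0 0.25 0 0"

```text
clock: 11.52
tool_pos: [0.5755, -0.2511, 0.0768]
eef_rot: [-1.571, 0.0, -0.059]
wrist_force: [-0.4, 0.1, -2.6]
width: 0.0256
```

Call:
apply_moves:
  steps: "1 0 0.05 0 0; 1 0 0.1 0 0; 1 0 0.15 0 0; 1 0 0.2 0 0; 1 0 0.25 0 0"

```text
clock: 12.15
tool_pos: [0.5756, -0.251, 0.0745]
eef_rot: [-1.571, -0.0, -0.059]
wrist_force: [-0.6, 1.5, -0.8]
width: 0.0256
```

Call:
apply_moves:
  steps: "1 0 0.05 0 0; 1 0 0.1 0 0; 1 0 0.15 0 0; 1 0 0.2 0 0; 1 0 0.25 0 0"

```text
clock: 12.78
tool_pos: [0.5756, -0.2511, 0.0721]
eef_rot: [-1.571, -0.0, -0.059]
wrist_force: [-1.2, 1.2, 4.1]
width: 0.0256
```

Call:
apply_moves:
  steps: "1 0 0.05 0 0; 1 0 0.1 0 0; 1 0 0.15 0 0; 1 0 0.2 0 0; 1 0 0.25 0 0"

```text
clock: 13.4
tool_pos: [0.5756, -0.2511, 0.0694]
eef_rot: [-1.571, -0.0, -0.059]
wrist_force: [-1.3, 2.3, 3.7]
width: 0.0258
```

Call:
apply_moves:
  steps: "1 0 0.05 0 0; 1 0 0.1 0 0; 1 0 0.15 0 0; 1 0 0.2 0 0; 1 0 0.2 0 0"

```text
clock: 14.02
tool_pos: [0.5757, -0.2512, 0.0675]
eef_rot: [-1.571, -0.0, -0.059]
wrist_force: [-0.9, 2.2, 4.5]
width: 0.026
```

```bash
python3 - <<'E'
from h import *
goto(.5756,-.2512,.067,-3.3)
d=cam('wrist','wrist10');S=cam('scene','scene10')
for D,b in ((d,(170,245,280,420)),(S,(150,215,140,220))):
    q=cloud(D)[b[0]:b[1],b[2]:b[3]].reshape(-1,3);h,e=np.histogram(q[:,2],bins=np.arange(.04,.1,.002));print([(round(a,3),int(x)) for x,a in zip(h,e)])
cv2.imwrite('pics/crop10.png',np.vstack([cv2.resize(S['img'][130:220,120:240],(400,300)),cv2.resize(d['img'][150:390,160:480],(400,300))])[:,:,::-1])
E
```

```text
clock 14.025 pos [ 0.5757 -0.2512  0.0675] rot [-9.001e+01 -2.000e-02 -3.400e+00] F [-0.94  2.24  4.54] w 0.026 q [ 0.62  0.62 -0.42  1.77  0.33  0.81 -0.02]
shift cm [-0.01  0.05  0.  ] rotvec [ 0.01 -0.1   0.02]
[(np.float64(0.04), 26), (np.float64(0.042), 41), (np.float64(0.044), 113), (np.float64(0.046), 47), (np.float64(0.048), 33), (np.float64(0.05), 41), (np.float64(0.052), 201), (np.float64(0.054), 7619), (np.float64(0.056), 1080), (np.float64(0.058), 0), (np.float64(0.06), 37), (np.float64(0.062), 91), (np.float64(0.064), 560), (np.float64(0.066), 216), (np.float64(0.068), 56), (np.float64(0.07), 70), (np.float64(0.072), 55), (np.float64(0.074), 28), (np.float64(0.076), 12), (np.float64(0.078), 0), (np.float64(0.08), 0), (np.float64(0.082), 0), (np.float64(0.084), 0), (np.float64(0.086), 0), (np.float64(0.088), 0), (np.float64(0.09), 0), (np.float64(0.092), 0), (np.float64(0.094), 0), (np.float64(0.096), 0)]
[(np.float64(0.04), 57), (np.float64(0.042), 112), (np.float64(0.044), 167), (np.float64(0.046), 93), (np.float64(0.048), 61), (np.float64(0.05), 61), (np.float64(0.052), 114), (np.float64(0.054), 788), (np.float64(0.056), 435), (np.float64(0.058), 14), (np.float64(0.06), 6), (np.float64(0.062), 15), (np.float64(0.064), 37), (np.float64(0.066), 33), (np.float64(0.068), 10), (np.float64(0.07), 7), (np.float64(0.072), 13), (np.float64(0.074), 14), (np.float64(0.076), 17), (np.float64(0.078), 29), (np.float64(0.08), 24), (np.float64(0.082), 20), (np.float64(0.084), 19), (np.float64(0.086), 32), (np.float64(0.088), 31), (np.float64(0.09), 45), (np.float64(0.092), 39), (np.float64(0.094), 16), (np.float64(0.096), 23)]
```

View pics/crop10.png

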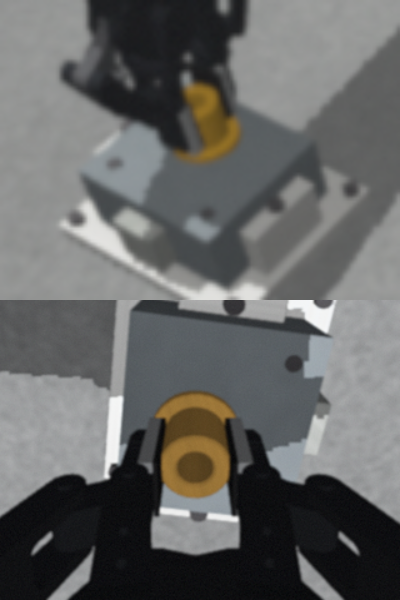

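The block has settled about 5 mm (top now near 0.055), and the shoulder is about 5.5 mm above it. I continue slowly.

Call:
apply_moves:
  steps: "1 0 0.05 0 0; 1 0 0.1 0 0; 1 0 0.15 0 0; 1 0 0.2 0 0; 1 0 0.25 0 0"

```text
clock: 14.75
tool_pos: [0.5756, -0.2513, 0.0649]
eef_rot: [-1.571, -0.0, -0.059]
wrist_force: [0.0, 1.8, 5.2]
width: 0.0257
```

Call:
apply_moves:
  steps: "1 0 0.04 0 0; 1 0 0.08 0 0; 1 0 0.12 0 0; 1 0 0.14 0 0; 1 0 0.15 0 0"

```text
clock: 15.38
tool_pos: [0.5756, -0.2513, 0.0635]
eef_rot: [-1.571, -0.0, -0.059]
wrist_force: [-1.2, 1.3, 4.9]
width: 0.026
```

```bash
cat > g.py <<'E'
from h import *
import sys
goto(.5756,-.2512,.06,-3.3)
d=cam('wrist','wrist'+sys.argv[1]);P=cloud(d)
hsv=cv2.cvtColor(d['img'],cv2.COLOR_RGB2HSV)
gold=((hsv[...,0]>10)&(hsv[...,0]<35)&(hsv[...,1]>100)&(hsv[...,2]>50))
r=np.hypot(P[...,0]-.5760,P[...,1]+.2512)
b=P[(r>.024)&(r<.045)&(~gold)&(P[...,2]>.045)&(P[...,2]<.065)]
s=P[gold&(r>.0155)&(r<.019)&(P[...,1]>-.2512)]
print('block z',np.median(b[:,2]),len(b),'shoulder top z',np.median(s[:,2]),len(s),'gap mm',1000*(np.median(s[:,2])-.005-np.median(b[:,2])))
E
python3 g.py 11
```

```text
clock 15.375 pos [ 0.5756 -0.2513  0.0635] rot [-9.001e+01 -1.000e-02 -3.410e+00] F [-1.23  1.31  4.88] w 0.026 q [ 0.62  0.63 -0.42  1.78  0.34  0.81 -0.02]
shift cm [-0.    0.35  0.01] rotvec [ 0.01 -0.11  0.01]
block z 0.0552868809289328 7506 shoulder top z 0.061504310141751575 409 gap mm 1.2174292128187756
```

Call:
apply_moves:
  steps: "1 0 0.02 0 0; 1 0 0.04 0 0; 1 0 0.06 0 0; 1 0 0.08 0 0; 1 0 0.08 0 0"

```text
clock: 16.05
tool_pos: [0.5756, -0.2512, 0.0626]
eef_rot: [-1.571, -0.0, -0.059]
wrist_force: [0.5, 1.1, 4.3]
width: 0.026
```

Call:
apply_moves:
  steps: "1 0 0.01 0 0; 1 0 0.02 0 0; 1 0 0.03 0 0; 1 0 0.04 0 0; 1 0 0.04 0 0"

```text
clock: 16.68
tool_pos: [0.5756, -0.2512, 0.0623]
eef_rot: [-1.571, -0.0, -0.059]
wrist_force: [-0.1, 1.6, 4.7]
width: 0.0257
```

```bash
python3 g.py 12
```

```text
clock 16.675 pos [ 0.5756 -0.2512  0.0623] rot [-9.00e+01 -1.00e-02 -3.41e+00] F [-0.14  1.62  4.75] w 0.0257 q [ 0.62  0.63 -0.42  1.78  0.34  0.8  -0.02]
shift cm [ 0.    0.23 -0.  ] rotvec [ 0.   -0.11  0.01]
block z 0.05527612908918476 7653 shoulder top z 0.06033811679432293 407 gap mm 0.061987705138176474
```

Call:
apply_moves:
  steps: "1 0 0.01 0 0; 1 0 0.02 0 0; 1 0 0.03 0 0; 1 0 0.03 0 0"

```text
clock: 17.23
tool_pos: [0.5756, -0.2512, 0.0622]
eef_rot: [-1.571, -0.0, -0.059]
wrist_force: [-0.8, 0.7, 8.9]
width: 0.0257
```

Call:
apply_moves:
  steps: "1 0 0.01 0 0; 1 0 0.02 0 0; 1 0 0.03 0 0; 1 0 0.03 0 0"

```text
clock: 17.73
tool_pos: [0.5756, -0.2512, 0.0622]
eef_rot: [-1.571, -0.0, -0.059]
wrist_force: [-1.4, 1.7, 9.4]
width: 0.0261
```

```bash
python3 g.py 13
```

```text
clock 17.725 pos [ 0.5756 -0.2512  0.0622] rot [-90.02  -0.    -3.4 ] F [-1.42  1.74  9.38] w 0.0261 q [ 0.62  0.63 -0.42  1.78  0.34  0.8  -0.03]
shift cm [ 0.    0.22 -0.  ] rotvec [ 0.02 -0.1   0.  ]
block z 0.05528023318456093 7663 shoulder top z 0.060291988486625946 408 gap mm 0.011755302065021012
```

Call:
apply_moves:
  steps: "1 0 0.01 0 0; 1 0 0.02 0 0; 1 0 0.03 0 0; 1 0 0.03 0 0; 1 0 0.03 0 0"

```text
clock: 18.4
tool_pos: [0.5756, -0.2512, 0.0622]
eef_rot: [-1.571, -0.0, -0.059]
wrist_force: [-3.1, 0.6, 12.0]
width: 0.0257
```

Call:
apply_moves:
  steps: "1 0 0.01 0 0; 1 0 0.02 0 0; 1 0 0.03 0 0; 1 0 0.03 0 0; 1 0 0.03 0 0"

```text
clock: 19.02
tool_pos: [0.5756, -0.2512, 0.0622]
eef_rot: [-1.571, -0.0, -0.059]
wrist_force: [-4.1, 1.6, 15.1]
width: 0.0257
```

Call:
apply_moves:
  steps: "1 0 0.01 0 0; 1 0 0.02 0 0; 1 0 0.03 0 0; 1 0 0.04 0 0; 1 0 0.04 0 0"

```text
clock: 19.65
tool_pos: [0.5756, -0.2512, 0.0622]
eef_rot: [-1.572, -0.0, -0.06]
wrist_force: [-4.6, 3.1, 16.5]
width: 0.0258
```

```bash
python3 g.py 14
```

```text
clock 19.65 pos [ 0.5756 -0.2512  0.0622] rot [-9.004e+01 -1.000e-02 -3.410e+00] F [-4.6   3.1  16.48] w 0.0258 q [ 0.62  0.63 -0.42  1.78  0.34  0.8  -0.03]
shift cm [-0.    0.22 -0.  ] rotvec [ 0.04 -0.11  0.01]
block z 0.055259156230888215 7654 shoulder top z 0.06027562918712384 418 gap mm 0.01647295623562889
```

Call:
apply_moves:
  steps: "1 0 0.01 0 0; 1 0 0.02 0 0; 1 0 0.03 0 0; 1 0 0.035 0 0; 1 0 0.035 0 0"

```text
clock: 20.32
tool_pos: [0.5756, -0.2512, 0.0621]
eef_rot: [-1.572, -0.0, -0.059]
wrist_force: [-6.1, 2.3, 19.2]
width: 0.0259
```

Call:
apply_moves:
  steps: "1 0 0.005 0 0; 1 0 0.005 0 0; 1 0 0.005 0 0; 1 0 0.005 0 0; 1 0 0.005 0 0"

```text
clock: 20.95
tool_pos: [0.5756, -0.2512, 0.0621]
eef_rot: [-1.572, -0.0, -0.059]
wrist_force: [-6.1, 2.3, 20.1]
width: 0.0254
```

```bash
python3 g.py 15
```

```text
clock 20.95 pos [ 0.5756 -0.2512  0.0621] rot [-9.005e+01 -1.000e-02 -3.410e+00] F [-6.06  2.34 20.14] w 0.0254 q [ 0.62  0.63 -0.42  1.78  0.34  0.8  -0.03]
shift cm [-0.    0.21 -0.  ] rotvec [ 0.05 -0.11  0.01]
block z 0.05527112835113852 7653 shoulder top z 0.06025652343023093 409 gap mm -0.014604920907587693
```

Wrist force held at 19–20 N for over 0.6 s, with the gap at 0.0 mm. Part of that is taken by the bumps, so I add a small margin and hold once more, still well under 35 N.

Call:
apply_moves:
  steps: "1 0 0.01 0 0; 1 0 0.02 0 0; 1 0 0.025 0 0; 1 0 0.025 0 0; 1 0 0.025 0 0"

```text
clock: 21.62
tool_pos: [0.5756, -0.2512, 0.0621]
eef_rot: [-1.572, -0.0, -0.059]
wrist_force: [-7.1, 3.1, 21.4]
width: 0.0261
```

Call:
apply_moves:
  steps: "1 0 0 0 0; 1 0 0 0 0; 1 0 0 0 0; 1 0 0 0 0"

```text
clock: 22.12
tool_pos: [0.5756, -0.2512, 0.0621]
eef_rot: [-1.572, -0.0, -0.06]
wrist_force: [-6.7, 2.3, 21.5]
width: 0.0255
```

Call:
apply_moves:
  steps: "1 0 -0.04 0 0; 1 0 -0.08 0 0; 1 0 -0.12 0 0; 1 0 -0.15 0 0; 1 0 -0.15 0 0"

```text
clock: 22.75
tool_pos: [0.5755, -0.2512, 0.0622]
eef_rot: [-1.571, -0.0, -0.059]
wrist_force: [-1.6, 1.4, 11.1]
width: 0.0257
```

Call:
apply_moves:
  steps: "1 0 -0.03 0 0; 1 0 -0.06 0 0; 1 0 -0.07 0 0; 1 0 -0.07 0 0; 1 0 -0.07 0 0"

```text
clock: 23.38
tool_pos: [0.5756, -0.2512, 0.0623]
eef_rot: [-1.571, -0.0, -0.059]
wrist_force: [0.0, 0.7, 5.7]
width: 0.0258
```

Call:
apply_moves:
  steps: "0.62 0 0 0 0; 0.55 0 0 0 0; 0.45 0 0 0 0; 0.4 0 0 0 0; 0.4 0 0 0 0"

```text
clock: 24.0
tool_pos: [0.5755, -0.2512, 0.0621]
eef_rot: [-1.571, 0.0, -0.059]
wrist_force: [-0.5, 0.1, 0.1]
width: 0.0513
```

```bash
python3 g.py 16
```

```text
clock 24.0 pos [ 0.5755 -0.2512  0.0621] rot [-90.    0.   -3.4] F [-0.45  0.06  0.1 ] w 0.0513 q [ 0.62  0.63 -0.42  1.78  0.34  0.8  -0.02]
shift cm [ 0.01  0.21 -0.  ] rotvec [ 0.  -0.1 -0. ]
block z 0.055283685042141976 8526 shoulder top z 0.06045479657028731 565 gap mm 0.1711115281453346
```

View pics/wrist16.png

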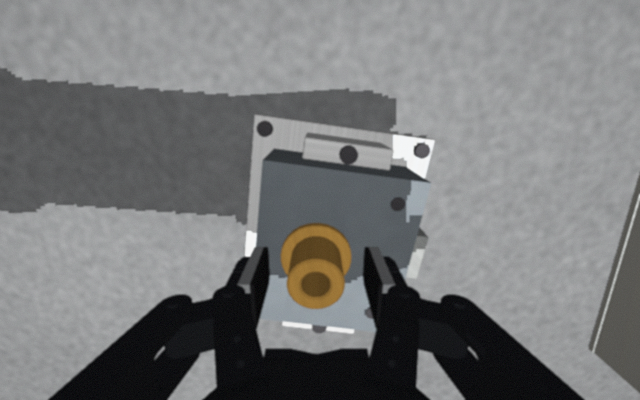

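Fingers are open and free, with the bushing at (316,270) in the wrist view. I retreat straight up and check flushness.

Call:
apply_moves:
  steps: "0.4 0 -1 0 0; 0.4 0 -3 0 0; 0.3 0 -6 0 0; 0.2 0 -9 -2 0; 0.2 0 -11 -6 0"

```text
clock: 24.68
tool_pos: [0.5738, -0.3096, 0.176]
eef_rot: [-1.571, -0.004, -0.055]
wrist_force: [-0.1, -0.0, 0.2]
width: 0.0686
```

Call:
apply_moves:
  steps: "0.2 0 0 -5 0; 0.2 0 0 -7 0; 0.2 0 0 -7 0; 0.2 0 0 -7 0"

```text
clock: 25.18
tool_pos: [0.5686, -0.3783, 0.1724]
eef_rot: [-1.569, -0.0, -0.057]
wrist_force: [-0.6, 0.5, -0.2]
width: 0.0679
```

```bash
cat > fin.py <<'E'
from h import *
o=telemetry.get_obs();print(o['clock'],o['tool_pos'],o['wrist_force'])
ims=[]
for n in ('wrist','scene','top'):
    d=cam(n,n+'F');P=cloud(d);hsv=cv2.cvtColor(d['img'],cv2.COLOR_RGB2HSV)
    gold=((hsv[...,0]>10)&(hsv[...,0]<35)&(hsv[...,1]>100)&(hsv[...,2]>50))
    near=(abs(P[...,0]-.576)<.03)&(abs(P[...,1]+.2515)<.03)
    q=P[gold&near];s=q[q[:,2]>.080];t=s[(s[:,2]>.083-.0015+.0)]
    sh=q[(q[:,2]>.056)&(q[:,2]<.065)]
    c,r=cv2.minEnclosingCircle(sh[:,:2].astype(np.float32));
    rr=np.hypot(*(sh[:,:2]-np.array(c)).T);f2=sh[(rr>.016)&(rr<.019)]
    rad=np.hypot(P[...,0]-c[0],P[...,1]-c[1]);b=P[(rad>.024)&(rad<.034)&~gold&(abs(P[...,2]-.0553)<.006)]
    A=np.c_[f2[:,:2]-c,np.ones(len(f2))];k=np.linalg.lstsq(A,f2[:,2],rcond=None)[0]
    B=np.c_[b[:,:2]-c,np.ones(len(b))];kb=np.linalg.lstsq(B,b[:,2],rcond=None)[0]
    top=q[q[:,2]>.078]
    print(n,'shoulder c',np.round(c,4),round(r,4),'sh z',k[2].round(5),'slope',k[:2].round(4),'block',kb[2].round(5),kb[:2].round(4),'gap mm',((k[2]-kb[2]-.005)*1000).round(2),'toprim z',np.median(top[:,2]).round(4),len(f2),len(b))
    ims.append(d['img'])
v,u=np.where(((lambda h:(h[...,0]>10)&(h[...,0]<35)&(h[...,1]>100))(cv2.cvtColor(ims[0],cv2.COLOR_RGB2HSV))));print('wrist gold',u.min(),u.max(),v.min(),v.max())
uc,vc=int(np.median(u)),int(np.median(v))
cw=ims[0][max(0,vc-60):vc+60,max(0,uc-80):uc+80]
cv2.imwrite('pics/cropF.png',np.hstack([cv2.resize(ims[1][130:220,120:240],(400,300)),cv2.resize(cw,(400,300))])[:,:,::-1])
E
python3 fin.py
```

```text
25.175 [ 0.56857652 -0.37831021  0.17236531] [-0.63740528  0.47924335 -0.23986701]
wrist shoulder c [ 0.5759 -0.2516] 0.0198 sh z 0.06057 slope [-0.0024  0.0122] block 0.05539 [-0.0004  0.0008] gap mm 0.18 toprim z 0.0863 391 3108
scene shoulder c [ 0.5779 -0.2515] 0.0198 sh z 0.0607 slope [-0.0358 -0.0367] block 0.05565 [ 0.001 -0.003] gap mm 0.05 toprim z 0.0857 63 295
top shoulder c [ 0.5752 -0.2518] 0.0197 sh z 0.06056 slope [-0.003  -0.0247] block 0.05511 [ 0.0058 -0.0025] gap mm 0.46 toprim z 0.0855 59 404
wrist gold 132 509 16 385
```

View pics/cropF.png

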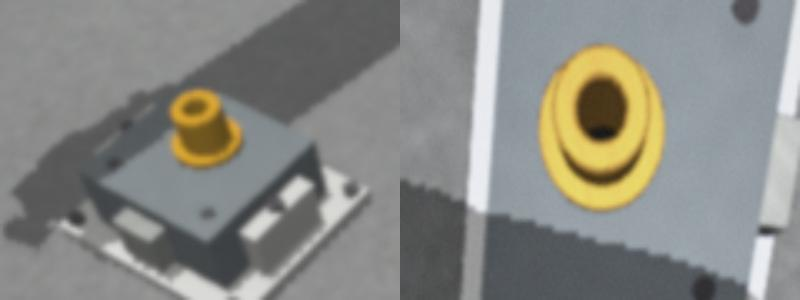

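View pics/topF.png

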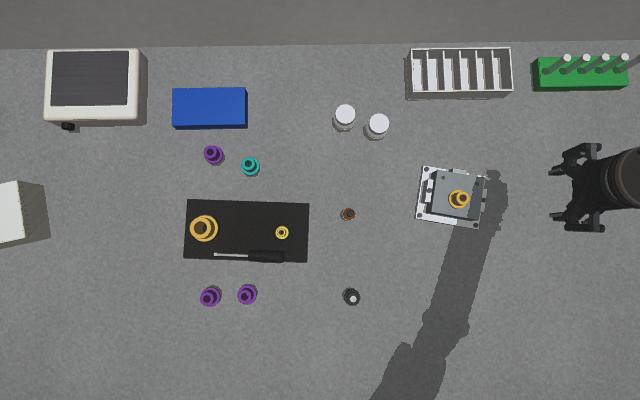

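The scene and wrist crops show the shoulder down on the block all round, and nothing else has moved. To see whether opening the fingers lifted it slightly, I compare the same-pose frames before and after release.

```bash
python3 - <<'E'
from h import *
for n in ('wrist13','wrist15','wrist16','wristF'):
    d=dict(np.load(f'pics/{n}.npz'));P=cloud(d);hsv=cv2.cvtColor(d['img'],cv2.COLOR_RGB2HSV)
    gold=((hsv[...,0]>10)&(hsv[...,0]<35)&(hsv[...,1]>100)&(hsv[...,2]>50)).astype(np.uint8)
    gold=cv2.erode(gold,np.ones((3,3)))>0
    c=(.5760,-.2514);dx=P[...,0]-c[0];dy=P[...,1]-c[1];r=np.hypot(dx,dy)
    sm=gold&(r>.0155)&(r<.0188)&(abs(P[...,2]-.0603)<.0025)
    bl=P[(r>.024)&(r<.034)&~gold&(abs(P[...,2]-.0553)<.003)]
    tp=gold&(r>.009)&(r<.0125)&(P[...,2]>.08)
    ang=np.degrees(np.arctan2(dy,dx))
    print(n,'block',np.median(bl[:,2]).round(5),'coltop',np.median(P[tp][:,2]).round(5),tp.sum(),[(a,np.median(P[sm&(abs(ang-a)<22.5)][:,2]).round(5),int((sm&(abs(ang-a)<22.5)).sum())) for a in range(-135,180,45) if (sm&(abs(ang-a)<22.5)).sum()>5])
E
```

```text
wrist13 block 0.05528 coltop 0.08627 886 [(45, np.float64(0.0602), 120), (90, np.float64(0.06028), 133), (135, np.float64(0.06029), 104)]
wrist15 block 0.05527 coltop 0.08622 878 [(45, np.float64(0.06022), 126), (90, np.float64(0.06022), 141), (135, np.float64(0.06023), 100)]
wrist16 block 0.0553 coltop 0.08642 888 [(-45, np.float64(0.06048), 22), (0, np.float64(0.06056), 131), (45, np.float64(0.06053), 133), (90, np.float64(0.06051), 138), (135, np.float64(0.06031), 139)]
wristF block 0.05538 coltop 0.08655 531 [(-135, np.float64(0.06044), 76), (-90, np.float64(0.06036), 74), (-45, np.float64(0.06032), 71), (0, np.float64(0.06043), 74), (45, np.float64(0.06083), 13), (135, np.float64(0.06062), 9)]
```

The comparison shows the collar rose about 0.2 mm as the fingers swung open. There is time in hand, so I mend it with a gentle press on the collar top using shut fingertips. The pads are 22 mm wide, so they bridge the 14 mm hole.

```bash
python3 - <<'E'
from h import *
goto(.5756,-.2513,.12,-3.3)
E
```

```text
clock 25.325 pos [ 0.5685 -0.3787  0.1723] rot [-8.995e+01 -1.000e-02 -3.240e+00] F [ 0.67 -0.34 -0.21] w 0.0683 q [ 0.79  0.58 -0.43  1.56  0.27  1.05  0.23]
shift cm [-1.000e-02  5.240e+00  1.276e+01] rotvec [-0.05  0.06  0.01]
```

Call:
apply_moves:
  steps: "1 0 0 4 0; 1 0 0 8 0; 1 0 0 12 0; 1 0 0 12.8 0; 1 0 2 12.8 0"
  newtons: 60

```text
clock: 25.95
tool_pos: [0.5769, -0.2527, 0.1531]
eef_rot: [-1.572, -0.004, -0.058]
wrist_force: [0.4, -1.0, -0.6]
width: 0.0001
```

Call:
apply_moves:
  steps: "1 0 1.5 0 0; 1 0 3 0 0; 1 0 3.5 0 0; 1 0 3.5 0 0; 1 0 3.5 0 0"

```text
clock: 26.58
tool_pos: [0.5758, -0.2534, 0.1176]
eef_rot: [-1.571, -0.001, -0.06]
wrist_force: [-0.1, 0.0, 0.1]
width: -0.0
```

```bash
python3 - <<'E'
from h import *
goto(.5756,-.2513,.09,-3.3)
d=cam('wrist','wrist20');S=cam('scene','scene20');goto(.5756,-.2513,.09,-3.3)
cv2.imwrite('pics/crop20.png',np.hstack([cv2.resize(S['img'][110:200,120:240],(400,300)),cv2.resize(d['img'][200:350,220:420],(400,300))])[:,:,::-1])
E
```

```text
clock 26.575 pos [ 0.5758 -0.2534  0.1176] rot [-9.001e+01 -6.000e-02 -3.410e+00] F [-0.1   0.03  0.15] w -0.0 q [ 0.64  0.56 -0.44  1.74  0.3   0.9   0.01]
shift cm [-0.04  2.76  0.2 ] rotvec [ 0.01 -0.11  0.06]
clock 26.675 pos [ 0.5758 -0.2533  0.1178] rot [-9.002e+01 -6.000e-02 -3.400e+00] F [-0.48  0.17 -0.21] w 0.0002 q [ 0.64  0.56 -0.44  1.74  0.3   0.9   0.01]
shift cm [-0.04  2.78  0.2 ] rotvec [ 0.02 -0.1   0.06]
```

View pics/crop20.png

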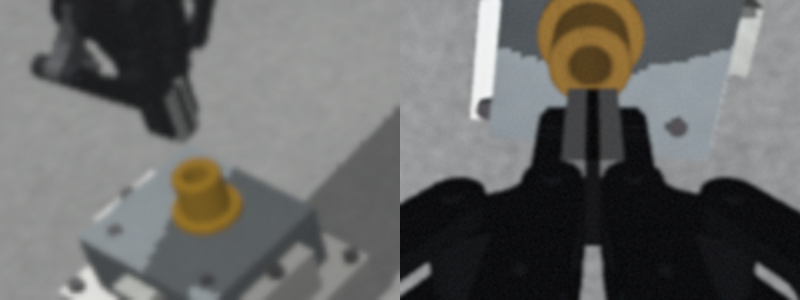

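Call:
apply_moves:
  steps: "1 0 0.8 0.2 0; 1 0 1.8 0.2 0; 1 0 2.4 0.2 0; 1 0 2.6 0.2 0; 1 0 2.6 0.2 0"

```text
clock: 27.3
tool_pos: [0.5755, -0.2511, 0.0909]
eef_rot: [-1.571, 0.0, -0.059]
wrist_force: [0.6, -0.1, -0.6]
width: -0.0002
```

Call:
apply_moves:
  steps: "1 0 0.1 0 0; 1 0 0.2 0 0; 1 0 0.3 0 0; 1 0 0.35 0 0; 1 0 0.35 0 0"

```text
clock: 27.92
tool_pos: [0.5755, -0.2512, 0.0876]
eef_rot: [-1.571, 0.0, -0.059]
wrist_force: [0.4, 0.3, -0.3]
width: -0.0003
```

Call:
apply_moves:
  steps: "1 0 0.04 0 0; 1 0 0.08 0 0; 1 0 0.12 0 0; 1 0 0.15 0 0; 1 0 0.15 0 0"

```text
clock: 28.55
tool_pos: [0.5757, -0.2511, 0.0863]
eef_rot: [-1.571, -0.0, -0.059]
wrist_force: [0.4, 0.9, 1.4]
width: -0.0003
```

Call:
apply_moves:
  steps: "1 0 0.03 0 0; 1 0 0.06 0 0; 1 0 0.08 0 0; 1 0 0.1 0 0; 1 0 0.1 0 0"

```text
clock: 29.18
tool_pos: [0.5759, -0.2511, 0.0862]
eef_rot: [-1.571, -0.001, -0.059]
wrist_force: [-2.6, 0.9, 8.6]
width: -0.0004
```

Call:
apply_moves:
  steps: "1 0 0.03 0 0; 1 0 0.06 0 0; 1 0 0.08 0 0; 1 0 0.08 0 0"

```text
clock: 29.68
tool_pos: [0.5759, -0.2511, 0.0861]
eef_rot: [-1.572, -0.001, -0.059]
wrist_force: [-4.4, 1.7, 14.6]
width: 0.0001
```

Call:
apply_moves:
  steps: "1 0 0.02 0 0; 1 0 0.04 0 0; 1 0 0.06 0 0; 1 0 0.06 0 0"

```text
clock: 30.18
tool_pos: [0.576, -0.2511, 0.0861]
eef_rot: [-1.572, -0.001, -0.059]
wrist_force: [-5.5, 2.6, 18.6]
width: 0.0001
```

Call:
apply_moves:
  steps: "1 0 0.01 0 0; 1 0 0.02 0 0; 1 0 0.02 0 0; 1 0 0.02 0 0; 1 0 0.02 0 0"

```text
clock: 30.8
tool_pos: [0.576, -0.2511, 0.0861]
eef_rot: [-1.572, -0.001, -0.059]
wrist_force: [-7.1, 2.8, 20.2]
width: 0.0001
```

Call:
apply_moves:
  steps: "1 0 0 0 0; 1 0 0 0 0; 1 0 0 0 0; 1 0 -0.05 0 0; 1 0 -0.1 0 0"

```text
clock: 31.42
tool_pos: [0.5759, -0.2511, 0.0862]
eef_rot: [-1.571, -0.001, -0.059]
wrist_force: [-2.3, 1.0, 9.9]
width: -0.0
```

Call:
apply_moves:
  steps: "1 0 -0.2 0 0; 1 0 -0.6 0 0; 1 0 -2 0 0; 1 0 -5 0 0; 1 0 -8 -3 0"

```text
clock: 32.05
tool_pos: [0.5747, -0.2782, 0.1662]
eef_rot: [-1.569, -0.001, -0.054]
wrist_force: [1.6, -0.7, 0.2]
width: 0.0
```

Call:
apply_moves:
  steps: "0.8 0 -1 -5 0; 0.5 0 -1 -9 0; 0.2 0 -1 -9.8 0; 0.2 0 -1 -9.8 0; 0.2 0 -1 -9.8 0"

```text
clock: 32.67
tool_pos: [0.5686, -0.3767, 0.1747]
eef_rot: [-1.57, -0.0, -0.057]
wrist_force: [-0.1, 1.1, -1.1]
width: 0.0681
```

```bash
python3 fin.py; python3 - <<'E'
from h import *
d=dict(np.load('pics/wristF.npz'));P=cloud(d);hsv=cv2.cvtColor(d['img'],cv2.COLOR_RGB2HSV)
gold=((hsv[...,0]>10)&(hsv[...,0]<35)&(hsv[...,1]>100)&(hsv[...,2]>50)).astype(np.uint8)
gold=cv2.erode(gold,np.ones((3,3)))>0
c=(.5760,-.2515);dx=P[...,0]-c[0];dy=P[...,1]-c[1];r=np.hypot(dx,dy);ang=np.degrees(np.arctan2(dy,dx))
sm=gold&(r>.0155)&(r<.0188)&(abs(P[...,2]-.0603)<.0025)
bl=P[(r>.024)&(r<.034)&~gold&(abs(P[...,2]-.0553)<.003)]
tp=gold&(r>.009)&(r<.0125)&(P[...,2]>.08)
print(np.median(bl[:,2]),np.median(P[tp][:,2]),[(a,np.median(P[sm&(abs(ang-a)<22.5)][:,2]).round(5)) for a in range(-135,180,45) if (sm&(abs(ang-a)<22.5)).sum()>5])
E
```

```text
32.675 [ 0.56863361 -0.37669477  0.17472513] [-0.05029689  1.09479114 -1.0618849 ]
wrist shoulder c [ 0.5758 -0.2514] 0.0199 sh z 0.06041 slope [ 0.0026 -0.0024] block 0.05537 [-0.0012 -0.0003] gap mm 0.04 toprim z 0.0862 386 3063
scene shoulder c [ 0.5784 -0.2522] 0.0208 sh z 0.06013 slope [-0.0249  0.0014] block 0.0556 [ 0.0038 -0.0016] gap mm -0.47 toprim z 0.0855 57 296
top shoulder c [ 0.5754 -0.2519] 0.0201 sh z 0.06015 slope [0.0046 0.0302] block 0.05508 [-0.0014  0.0012] gap mm 0.08 toprim z 0.0858 53 401
wrist gold 99 506 19 398
0.0553676976839432 0.08640816095316421 [(-135, np.float64(0.0605)), (-90, np.float64(0.06052)), (-45, np.float64(0.06066)), (0, np.float64(0.06009)), (45, np.float64(0.06033)), (135, np.float64(0.06053))]
```

View pics/cropF.png

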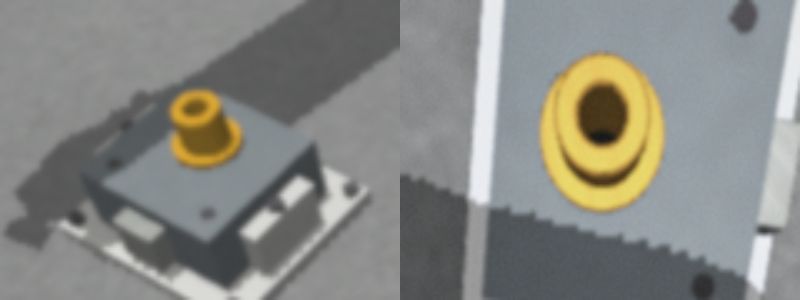

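View pics/sceneF.png

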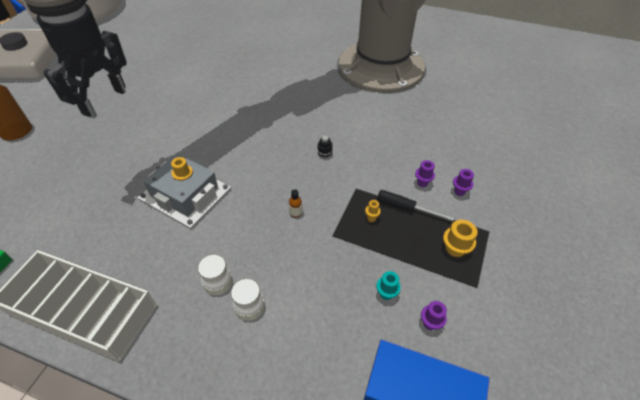

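The bushing is at (181,168) in the scene view, seated flat with a 0.04 mm gap in the wrist view. All other items are where they were, and the robot is clear. I hand in the job.

```bash
python3 -c "
from h import *
print(ctrl.finish_job())"
```

```text
the job is handed in; nothing more can be done
None
```

The middle bronze bushing is pressed home in the grey block's bore, and I handed the job in at about 33 s of the 51 s allowed.

- **Pressing:** I pushed it in slowly with about 7 N against the sprung bumps. The block settled about 5 mm on the way. I then held it at 19–21 N for over a second and let go. The highest wrist reading I saw was 21.5 N, or about 24 N with the bushing's own weight added.
- **Extra press:** Opening the fingers seemed to lift the bushing about 0.2 mm. I pressed it again from above with shut fingertips, at about 20 N for more than half a second, and drew clear. So there were two presses, not one.
- **Seating checks:** After the second press the wrist camera put the gap under the shoulder at 0.04 mm, with almost no tilt. The top camera gave 0.08 mm. The scene camera gave −0.47 mm, but it had few pixels to go on, so I put that down to noise. Shoulder heights measured in sectors round the rim scattered by about 0.3 mm either way, so I can't vouch for flushness more finely than that.
- **Side force:** A sideways force of up to 7 N built up while bearing down, and it went away on release.
- **Rest of the bench:** The last pictures show the other sleeves, the look-alikes and everything else where they were, and the robot touching nothing.

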